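Close the sensor test pot and switch its isolator on

TASK

Fetch the aluminium cover from its grey plastic holder, lower it gently between the two cheeks of the open test pot, and press it fully home on its seal; the holder leaves only the cover's short ends free and the pot only its long sides, so you will need to put it down on the way, for which the black mat is kept clear, and take it again the other way. Only once it is home, turn the isolator's bar handle a quarter turn clockwise to its on stop, in line with the long side of its grey box. Leave the other loose things on the bench where they are.

Things in the scene. Friction and masses are not known exactly. Their poses are not given: they have to be found in the camera images.
- cover: the loose cover: a plain aluminium block with three dark lines on top, 62 long (x) x 46 wide (y) x 24 high, about 150 g. Origin: centre of its underside; z up. It fits either way round.
- holder: fixed grey plastic holder the cover starts in: floor 84 x 62, 4 thick, with a wall 5 thick, 70 long and 34 high along each long side of the cover (inner faces at y = +-26, 3 beside the cover), open at both x ends. Origin: centre of its underside, on the bench; the cover's long axis starts along the holder's x.
- mat: fixed black rubber mat, 110 (x) x 160 (y), 2 thick, kept clear for putting the cover down. Origin: centre of its underside on the bench, so its top is 2 above.
- pot: fixed aluminium test pot, 120 (x) x 90 (y), rim 40 high, octagonal sensor inside. Two upright cheeks at its x ends: 50 wide, inner faces at x = +-34, tops at 84. Two low lips along its y sides: y = +-26 to +-31, tops at 48. The cover goes between them (3 clearance all round), long axis along the pot's x. Origin: centre of its underside, on the bench.
- pot_seat (a point): point on the pot's axis at rim height (40 above the bench), axes as the pot's: where the cover's origin is when fully home.
- seal (a joint): black rubber seal frame in the pot's mouth, m: 0 = up, its top 5 above the rim (the cover laid on it rests there); 0.005 = pushed fully down, flush. A stiff sliding fit: about 6 N pushes it down and it stays down.
- isolator: fixed grey power isolator box, 100 (x) x 150 (y) x 45 high, screws in the corners, a black cable gland on each short (y) end. Origin: centre of its underside.
- handle_grip (a point): point on the handle's turning axis, 71 above the bench, 12 below the handle's top: where to grip. Its axes turn with the handle; x runs along the bar.
- handle (a joint): black bar handle on the isolator, 86 long, 16 wide, 26 high (bottom 57, top 83 above the bench), rad: 0 = off (bar across the box, along its x), 1.571 = on (bar along the box's long side, y). It turns clockwise from above from off to on, with a stop at each; a spring of about 0.1 N m holds it in either detent, and past half way it snaps over.
- puck_a: loose bystander: pale octagonal sensor housing, 42 across, 22 high. Origin: centre of its underside.
- puck_b: loose bystander: pale octagonal sensor housing, 42 across, 22 high. Origin: centre of its underside.
- beaker: loose bystander: small glass beaker, 60 across, 65 high. Origin: centre of its underside.
- tape: loose bystander: roll of grey tape, 64 across, 20 high. Origin: centre of its underside.
- driver: loose bystander: screwdriver, 150 long. Origin on its underside (the screwdriver's: under its middle).
- block: loose bystander: small wooden block, 40 x 40 x 30 high. Origin: centre of its underside.
There are look-alikes about, which are no part of the job. What is shaped like the cover but blue or purple is not meant.

How it is judged:
On the way, in this order (a step that is already met when the one before it is completed fails the run):
1. the cover is fully home in the test pot, seal pushed down, with the isolator still off (value of joint seal above 0.004 m and horizontal distance between cover and pot_seat below 0.008 m and z of cover in the frame of pot_seat between -0.003 and 0.003 m and angle between cover's own z axis and vertical below 0.1 rad and value of joint handle below 0.5 rad), for 0.2 s.
2. the isolator handle is at on (value of joint handle above 1.4 rad), for 0.2 s.
At the end, for the whole second after the job is handed in: The cover lies in the pot within 8 mm of its centre, level within 0.1 rad, its underside within 3 mm of the rim and the seal pushed down more than 4 mm of its 5; the isolator handle is at on (past 1.4 of 1.571 rad); all is at rest (value of joint seal above 0.004 m and horizontal distance between cover and pot_seat below 0.008 m and z of cover in the frame of pot_seat between -0.003 and 0.003 m and angle between cover's own z axis and vertical below 0.1 rad and value of joint handle above 1.4 rad and linear speed of cover below 0.02 m/s); the robot touches nothing.
It fails at once if the cover is dropped or slammed into the pot (faster than 0.5 m/s within 60 mm of its seat) (distance between cover and pot_seat below 0.06 m and linear speed of cover above 0.5 m/s).
It fails at once if another loose thing on the bench is moved by more than 40 mm (distance of any of puck_a, puck_b, beaker, tape, driver, block from where it was at the start of the episode above 0.04 m).
It fails at once if the isolator is switched on before the cover is home in the pot (value of joint handle above 1 rad and (value of joint seal below 0.003 m or horizontal distance between cover and pot_seat above 0.012 m)).
It also fails if it takes over 72 s, if anything falls off the work surface, if the arm or the gripper's body presses on something with over 40 N, if the wrist force passes 120 N, or if a joint passes its speed limit or range.

ROBOT

A 7-joint arm with a two-finger parallel gripper is mounted at the origin on the work surface. World frame = base frame: x ahead of the robot, y to its left, z up, the work surface at z = 0. Lengths are in m, angles in rad, forces in N, time in s.
With the tool pointing down it reaches from about 0.4 to 0.85 m from the base axis. Payload 4.5 kg.
Tool frame: the origin (TCP) lies midway between the tips of the shut fingers; the grasp point (between the pads) lies 19 mm behind it; z points along the fingers, y is the direction in which the jaws open and shut (so a half turn about z gives the same grasp; the last joint's range is limited). The gripper opens to 88 mm and grips with 3 to 60 N. Pads are 18 mm wide; open, the fingers measure 123 mm over their backs; the gripper's body (75 mm by 187 mm) begins 45 mm behind the grasp point.
Start: joints at [1.338, 0.689, -0.195, 1.565, 0.157, 0.902, -0.215], TCP at [0.165, -0.603, 0.239] pointing down, gripper open.
Joint ranges: [-3.01, 3.01], [-0.46, 2.08], [-1.47, 1.51], [0.13, 2.56], [-1, 4.14], [0.04, 2.09], [-2.66, 2.66]. Speed limits (rad/s): [2.57, 2.57, 3.14, 3.14, 3.14, 3.14, 3.14].

INTERFACE

Orientations are given as a unit quaternion [x, y, z, w].
In Python, from plant import r, viewer gives the robot as it stands.
- The arm moves only by the tool play_rows, never from a script. Its argument "commands" is a list of rows, each an object with "delta_rot": the turn, a rotation vector about the tool's x, y, z normalised to -1 to 1, where 1 is pi rad, a list of three; "travel": the shift along the tool's x, y, z normalised to -1 to 1, where 1 is 15 cm, a list of three; "gripper": the opening, from -1 (shut) to 1 (fully open). In form: [{"delta_rot": [wx, wy, wz], "travel": [x, y, z], "gripper": gripper}, ...]. A call has 1 to 12 rows; each row is the pose to reach, as a shift and turn from the pose commanded when the call began, along the tool's axes at that moment, turning the shorter way round; what a row does not reach only later rows make up. A row lasts 1/8 s, in which the tool goes at most 62.5 mm and 10.7 degrees, less where a joint would pass 70% of its speed; a pose out of reach is approached as far as the arm can. A call with a number of a shift or a turn outside -1 to 1 is refused whole. A call with a gripper value outside its range is refused whole. The fingers move at their own pace and stop on an object; "force" is the grip in N (left out, the last holds). Time passes only in rows, so rows that repeat a pose let the fingers close. It gives the time, the measured TCP pose, the force and the opening at its end, in the units of the state.
- r.get_state(): the state, without advancing time (a new reading comes with each control period).
- viewer.snapshot(name): name is "scene" or "side" or "wrist"; returns a dict with "color" (480x640x3 uint8, red, green, blue), "z_map" (480x640 float32, m along the optical axis (not along the pixel's ray), 0 where there is no reading), "fx", "fy", "cx", "cy" (pixels), "origin" and "attitude" of the camera in the world. Camera axes: x right, y up, looking along -z (the intrinsics and any distortion apply to the point x, -y, -z); pixel columns grow to the right and rows downward; lengths in m; the calibration is good to about 2 mm. The wrist camera is an equidistant fisheye: a pixel r from the principal point sees the ray r / f radians off the axis. A picture is of the moment at which its call begins.
- r.finish_job(): hands the job in, once; it reports no verdict.
Trained networks look in the newest picture that a camera, given by its name, has taken for a name from the list of things; names that differ only in an ending like _2 or _b are one class to them, and where a whole thing is asked for, a point or a joint stands for the part that bears it (a point fixed in the world has none). Each returns a list of dicts, best first, with "conf" (0 to 1); they miss things now and then, are a little off and sometimes report something else, mostly with a low value. They report only what shows in the picture. A call takes as long as a camera call. They do not tell look-alikes from the thing itself.
- viewer.outline_of(camera, label): "pixels" (480x640 bool, what is visible of it) and "at" ([column, row] in pixels, amid what is visible of it).
- viewer.pinpoint(camera, label): "at" ([column, row] in pixels: a listed point, or the origin of a listed thing).
The state is a dict: "clock": time; "q": joint angles; "qd": joint speeds; "joint_torque": joint torques, N m; "tool_pos": TCP position; "eef_rot": TCP orientation; "contact_force": force on the tool from outside, world axes, zero at the start; "moment": the same for the moment, N m; "opening": opening from 0.0 (shut) to 1.0 (fully open).
Only numpy, scipy, OpenCV 4.12 (cv2) and the standard library are available. Lean on these libraries where they do the work, as an engineer would, in place of code of your own. Each camera call takes 0.05 s, during which the arm holds its last target. There are 200 camera calls.

## Working session

There is one attempt and no reset: what is moved stays moved. The work goes in short steps, Python scripts to look and compute and a tool call to move; the robot and the scene stay as the last step left them, time stands still between calls to the robot, and variables do not carry over. Pictures are saved under pics/ and viewed, about 8 in all and at most 12, crops included, and the job is handed in when it is done.

Besides the shell and the picture viewer there is one more tool, called after "Call:" by a JSON object that holds its "api" and its "payload". play_rows: Moves the arm, as the interface text tells. Its arguments: {"type":"object","properties":{"commands":{"type":"array","items":{"type":"object","properties":{"delta_rot":{"type":"array","items":{"type":"number","minimum":-1,"maximum":1}},"travel":{"type":"array","items":{"type":"number","minimum":-1,"maximum":1}},"gripper":{"type":"number"}}}},"force":{"type":"number"}},"required":["commands"]}

```bash
ls; mkdir -p pics; cat > h.py <<'E'
import numpy as np, cv2
from scipy.spatial.transform import Rotation as R
from plant import r, viewer
def snap(n,save=None):
    s=viewer.snapshot(n)
    if save: cv2.imwrite('pics/'+save,s['color'][:,:,::-1])
    return s
def camR(s):
    a=np.array(s['attitude'],float)
    return R.from_quat(a).as_matrix() if a.shape==(4,) else a
def pts(s,uv,z=None):
    """world pts of pixels (u,v), pinhole; z depth along axis"""
    uv=np.atleast_2d(uv).astype(float)
    if z is None: z=s['z_map'][uv[:,1].astype(int),uv[:,0].astype(int)]
    p=np.c_[(uv[:,0]-s['cx'])/s['fx']*z,-(uv[:,1]-s['cy'])/s['fy']*z,-z*np.ones(len(uv))]
    return p@camR(s).T+np.array(s['origin'])
def mask_pts(s,m):
    v,u=np.nonzero(m&(s['z_map']>0)); return pts(s,np.c_[u,v])
def at_height(s,uv,h):
    d=pts(s,uv,1.0)-np.array(s['origin']); o=np.array(s['origin'])
    return o+d*((h-o[2])/d[:,2])[:,None]
E
python3 - <<'E'
from h import *
print(r.get_state())
for n in ('scene','side'):
    s=snap(n,n+'1.png'); print(n,s['origin'],s['attitude'],s['fx'],s['fy'],s['cx'],s['cy'])
    for l in ['cover','holder','mat','pot','isolator','handle_grip','puck_a','beaker','tape','driver','block']:
        for o in viewer.outline_of(n,l)[:3]:
            P=mask_pts(s,o['pixels'])
            if len(P)==0: continue
            print(l,round(o['conf'],2),np.round(o['at']),'med',np.round(np.median(P,0),3),'top z',np.round(np.percentile(P[:,2],97),3),len(P))
    for l in ['cover','pot_seat','pot','holder','mat','isolator','handle_grip']:
        for o in viewer.pinpoint(n,l)[:3]: print('pin',l,round(o['conf'],2),np.round(o['at']),np.round(pts(s,o['at']),3))
E
```

```text
pics
{'clock': 0.0, 'q': array([ 1.33781989,  0.68997652, -0.19451305,  1.56635578,  0.15730822,
        0.90248769, -0.215099  ]), 'qd': array([-4.00133984e-05,  2.27720121e-04,  1.64593055e-04,  1.43744767e-04,
       -2.46634982e-04, -7.06621413e-04, -1.84577683e-04]), 'joint_torque': array([-4.78576112e-04, -5.27564871e+01, -1.26685638e+00, -1.53434891e+01,
       -5.25085756e-02,  6.58734687e-03,  1.73044623e-04]), 'tool_pos': array([ 0.16454648, -0.60229112,  0.23791154]), 'eef_rot': array([ 9.91110490e-01,  1.33038172e-01, -1.91078269e-04, -8.97271998e-04]), 'contact_force': array([0.56801901, 0.57244788, 0.29686216]), 'moment': array([-0.01966345,  0.01745157, -0.02039783]), 'opening': 1.0003738845778969}
scene [1.08994118 0.28083598 0.68863266] [0.19229588 0.30101159 0.78362656 0.50827525] 433.9508901395194 433.9508901395194 321.41584686923017 238.8127714098342
cover 0.98 [499. 322.] med [0.596 0.4   0.024] top z 0.026 1034
cover 0.89 [482. 401.] med [0.749 0.401 0.024] top z 0.027 1482
cover 0.64 [432. 312.] med [0.629 0.284 0.028] top z 0.031 908
holder 0.78 [422. 324.] me
[... 2491 characters left out ...]

driver 0.88 [278. 409.] med [ 0.438 -0.3    0.02 ] top z 0.025 752
block 0.95 [417. 296.] med [ 0.775 -0.124  0.027] top z 0.031 410
pin cover 0.58 [283. 166.] [[0.584 0.38  0.021]]
pin cover 0.56 [304. 191.] [[0.616 0.25  0.033]]
pin cover 0.55 [334. 162.] [[0.731 0.372 0.015]]
pin pot_seat 0.67 [374. 382.] [[ 0.624 -0.292  0.023]]
pin pot_seat 0.38 [330. 266.] [[ 0.611 -0.02   0.046]]
pin pot 0.92 [373. 389.] [[ 0.613 -0.311  0.042]]
pin holder 0.69 [305. 193.] [[0.617 0.25  0.025]]
pin holder 0.59 [375. 224.] [[0.762 0.102 0.02 ]]
pin mat 0.68 [262. 304.] [[ 0.45  -0.053  0.001]]
pin isolator 0.85 [328. 266.] [[ 0.609 -0.016  0.041]]
pin handle_grip 0.86 [332. 248.] [[0.621 0.003 0.081]]
```

View pics/scene1.png

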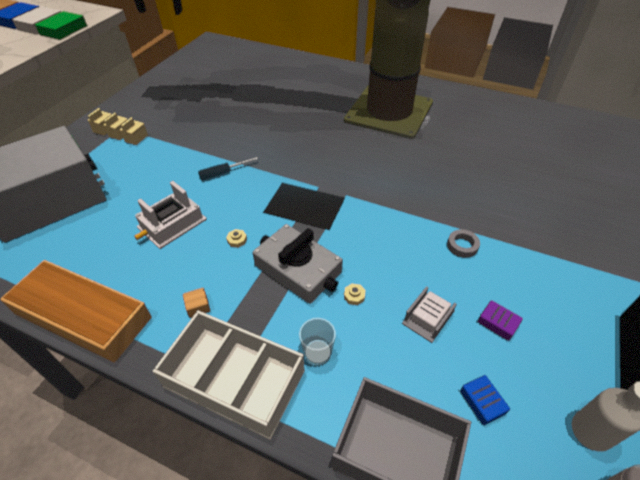

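View pics/side1.png

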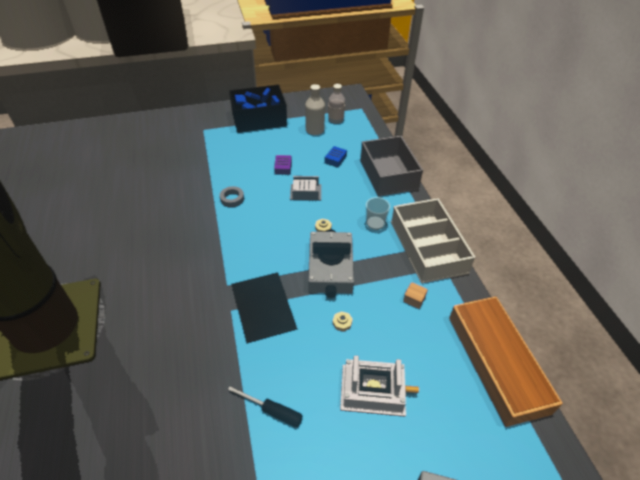

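The scene picture shows three candidates for the cover: aluminium in the grey holder (432,312), purple (499,322) and blue (482,401). I choose (432,312). The pot is at (167,219), the mat at (303,205) and the isolator at (300,262). Next I fit rectangles and check a close crop.

```bash
cat > fit.py <<'E'
from h import *
def allp(s):
    v,u=np.nonzero(s['z_map']>0); return pts(s,np.c_[u,v]), np.c_[u,v]
def rect(P,c,rad,z0,z1):
    k=(np.hypot(P[:,0]-c[0],P[:,1]-c[1])<rad)&(P[:,2]>z0)&(P[:,2]<z1); Q=P[k][:,:2]
    if len(Q)<10: return None
    (cx,cy),(w,h),a=cv2.minAreaRect((Q*1000).astype(np.float32))
    if w<h: w,h,a=h,w,a+90
    return dict(c=np.round([cx,cy],1),wh=np.round([w,h],1),ang=round((a+90)%180-90,1),n=len(Q),z=round(float(np.median(P[k,2])),4),mean=np.round(Q.mean(0)*1000,1))
E
python3 - <<'E'
from fit import *
for n in ('scene','side'):
    s=snap(n); P,_=allp(s); print(n)
    for nm,c,rad,a,b in [('covertop',(.628,.282),.05,.022,.0315),('holdertop',(.628,.282),.06,.034,.042),('cheeks',(.619,-.31),.08,.078,.09),('pot rim+',(.619,-.31),.085,.035,.044),('iso',(.623,.005),.1,.041,.049),('handle',(.623,.005),.06,.078,.088),('block',(.778,-.118),.04,.025,.036),('puckA',(.607,-.14),.035,.018,.026),('puckB',(.638,.14),.035,.018,.026),('beaker',(.767,.12),.05,.055,.07)]:
        print(nm,rect(P,c,rad,a,b))
    for l in ('mat','cover'):
        for o in viewer.outline_of(n,l)[:3]:
            Q=mask_pts(s,cv2.erode(o['pixels'].astype(np.uint8),np.ones((3,3)))>0)
            print(l,o['conf'],rect(Q,np.median(Q,0)[:2],.2,-.01,.05))
    if n=='scene':
        im=s['color'][270:370,380:480,::-1]; im2=s['color'][160:260,110:210,::-1]
        cv2.imwrite('pics/crop1.png',np.hstack([cv2.resize(i,(400,400),interpolation=cv2.INTER_CUBIC) for i in (im,im2)]))
E
```

```text
scene
covertop {'c': array([625.8, 283.1]), 'wh': array([71.8, 61.2]), 'ang': -15.6, 'n': 872, 'z': 0.0283, 'mean': array([625.2, 283.1])}
holdertop {'c': array([625.7, 282.8]), 'wh': array([69.8, 62. ]), 'ang': -14.5, 'n': 111, 'z': 0.035, 'mean': array([628. , 282.2])}
cheeks {'c': array([ 621.2, -293.4]), 'wh': array([87. , 50.2]), 'ang': -20.2, 'n': 189, 'z': 0.0841, 'mean': array([ 623.7, -291.4])}
pot rim+ {'c': array([ 620.9, -291.9]), 'wh': array([111.3,  80.7]), 'ang': -19.6, 'n': 680, 'z': 0.0406, 'mean': array([ 632.9, -284. ])}
iso {'c': array([622. ,  15.6]), 'wh': array([150.2, 101.3]), 'ang': 74.4, 'n': 2368, 'z': 0.0456, 'mean': array([629.5,  21. ])}
handle {'c': array([621.7,  16. ]), 'wh': array([86.9, 17.4]), 'ang': -16.8, 'n': 341, 'z': 0.083, 'mean': array([624.5,  16. ])}
block {'c': array([ 778.4, -114.9]), 'wh': array([41.9, 39.9]), 'ang': 45.6, 'n': 424, 'z': 0.0304, 'mean': array([ 779.5, -113.5])}
puckA {'c': array([ 606.2, -136.7]), 'wh': array([20.8, 20. ]), 'ang': 58.3, 'n': 73, 'z': 0.0228, 'mean': array([ 606.6, -135.8])}
puckB {'c': array([635.1, 129
[... 1936 characters left out ...]
 'mean': array([637.4, 139.9])}
beaker {'c': array([775.8, 124.6]), 'wh': array([69.6, 62.3]), 'ang': 11.5, 'n': 174, 'z': 0.0607, 'mean': array([774.3, 123.7])}
mat 0.97 {'c': array([450.2, -54.8]), 'wh': array([160.4, 106.9]), 'ang': -86.7, 'n': 2872, 'z': 0.0005, 'mean': array([449.8, -59. ])}
cover 0.61 {'c': array([743.1, 392.7]), 'wh': array([55.5, 41.1]), 'ang': 48.2, 'n': 209, 'z': 0.0215, 'mean': array([740.8, 387.3])}
cover 0.58 {'c': array([624. , 282.1]), 'wh': array([56.3, 35.3]), 'ang': -14.3, 'n': 160, 'z': 0.0266, 'mean': array([623.9, 281.6])}
cover 0.57 {'c': array([586.7, 394.3]), 'wh': array([62.7, 42.9]), 'ang': 70.5, 'n': 263, 'z': 0.0215, 'mean': array([584.8, 386.9])}
```

View pics/crop1.png

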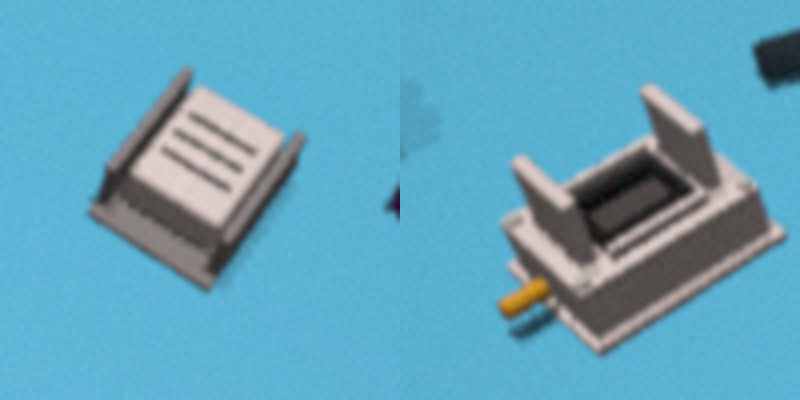

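The crop confirms the choice: an aluminium block with three dark lines between the grey walls. The pot is open with its seal up. Starting to move toward the cover.

Call:
{"api": "play_rows", "payload": {"commands": [{"delta_rot":[0,0,0],"travel":[1,-0.9,0],"gripper":1},{"delta_rot":[0,0,0],"travel":[1,-0.9,0],"gripper":1},{"delta_rot":[0,0,0],"travel":[1,-0.9,0],"gripper":1},{"delta_rot":[0,0,0],"travel":[1,-0.9,0],"gripper":1}], "force": 30}}

```text
clock: 2.7
tool_pos: [0.2768, -0.4292, 0.2391]
eef_rot: [0.991, 0.137, 0.001, -0.001]
contact_force: [-0.5, -0.3, 0.7]
opening: 0.998
```

Call:
{"api": "play_rows", "payload": {"commands": [{"delta_rot":[0,0,0],"travel":[1,-1,0],"gripper":1},{"delta_rot":[0,0,0],"travel":[1,-1,0],"gripper":1},{"delta_rot":[0,0,0],"travel":[1,-1,0],"gripper":1},{"delta_rot":[0,0,0],"travel":[1,-1,0],"gripper":1}]}}

```text
clock: 3.2
tool_pos: [0.381, -0.2465, 0.239]
eef_rot: [0.991, 0.135, 0.001, -0.0]
contact_force: [0.1, 0.4, 0.0]
opening: 0.996
```

Call:
{"api": "play_rows", "payload": {"commands": [{"delta_rot":[0,0,0],"travel":[1,-1,0],"gripper":1},{"delta_rot":[0,0,0],"travel":[1,-1,0],"gripper":1},{"delta_rot":[0,0,0],"travel":[1,-1,0],"gripper":1},{"delta_rot":[0,0,0],"travel":[1,-1,0],"gripper":1}]}}

```text
clock: 3.7
tool_pos: [0.4867, -0.0614, 0.2389]
eef_rot: [0.991, 0.135, 0.001, -0.0]
contact_force: [-0.6, -0.7, 0.0]
opening: 1.003
```

Call:
{"api": "play_rows", "payload": {"commands": [{"delta_rot":[0,0,0],"travel":[1,-1,0],"gripper":1},{"delta_rot":[0,0,0],"travel":[1,-1,0],"gripper":1},{"delta_rot":[0,0,0],"travel":[1,-1,0],"gripper":1},{"delta_rot":[0,0,0],"travel":[1,-1,0],"gripper":1}]}}

```text
clock: 4.2
tool_pos: [0.5913, 0.1236, 0.2386]
eef_rot: [0.991, 0.135, 0.001, -0.001]
contact_force: [0.0, -0.3, -0.5]
opening: 0.998
```

Call:
{"api": "play_rows", "payload": {"commands": [{"delta_rot":[0,0,-0.332],"travel":[0.513,-0.987,0],"gripper":1},{"delta_rot":[0,0,-0.332],"travel":[0.513,-0.987,0],"gripper":1},{"delta_rot":[0,0,-0.332],"travel":[0.513,-0.987,0],"gripper":1},{"delta_rot":[0,0,-0.332],"travel":[0.513,-0.987,0],"gripper":1},{"delta_rot":[0,0,-0.332],"travel":[0.513,-0.987,0],"gripper":1},{"delta_rot":[0,0,-0.332],"travel":[0.513,-0.987,0],"gripper":1},{"delta_rot":[0,0,-0.332],"travel":[0.513,-0.987,0],"gripper":1}]}}

```text
clock: 5.08
tool_pos: [0.6254, 0.2814, 0.2384]
eef_rot: [0.794, 0.608, -0.0, 0.0]
contact_force: [-0.2, 0.4, -1.2]
opening: 0.998
```

```bash
cat >> fit.py <<'E'
def wallp(s):
    v,u=np.nonzero(s['z_map']>0); z=s['z_map'][v,u]
    x=(u-s['cx'])/s['fx']; y=(v-s['cy'])/s['fy']; t=np.hypot(x,y); k=t<1.3
    x,y,t,z=x[k],y[k],t[k],z[k]; g=np.where(t>1e-6,np.tan(t)/np.maximum(t,1e-6),1)
    p=np.c_[x*g*z,-y*g*z,-z]; return p@camR(s).T+np.array(s['origin']), np.c_[u[k],v[k]]
def go(target,yaw):
    st=r.get_state(); T=R.from_quat(st['eef_rot']); d=T.inv().apply(np.array(target)-st['tool_pos'])/.15
    ty=T.apply([0,1,0]); cur=np.degrees(np.arctan2(ty[1],ty[0])); dy=(yaw-cur+180)%360-180
    tilt=np.degrees(np.arccos(-T.apply([0,0,1])[2]))
    print('t',round(st['clock'],2),'pos',np.round(st['tool_pos'],4),'jaw yaw',round(cur,2),'tilt',round(tilt,2),'travel',np.round(d,4),'rotz',round(-dy/180,4),'q7',np.round(st['q'],2),'F',np.round(st['contact_force'],1),'open mm',round(st['opening']*88,1))
E
python3 - <<'E'
from fit import *
s=snap('wrist','w1.png'); print(s['origin'],s['fx'],s['cx'],s['cy'])
P,_=wallp(s); print(rect(P,(.6245,.2825),.05,.022,.0315)); print('walls',rect(P,(.6245,.2825),.06,.0325,.042)); print('floor',rect(P,(.6245,.2825),.06,.001,.009)); 
for o in viewer.outline_of('wrist','cover')[:2]:
    m=o['pixels']; k=m[_[:,1],_[:,0]]; Q=P[k]; print(o['conf'],o['at'],rect(Q,np.median(Q,0)[:2],.06,.022,.032))
go((.6245,.2825,.012),-15)
E
```

```text
[0.64340634 0.34720575 0.38457728] 371.64829954431775 315.2316278253513 231.11323034359626
{'c': array([625.3, 283.3]), 'wh': array([69.1, 57.6]), 'ang': -14.6, 'n': 3060, 'z': 0.0282, 'mean': array([621.6, 281.8])}
walls {'c': array([625. , 280.9]), 'wh': array([69.3, 62.3]), 'ang': -14.8, 'n': 712, 'z': 0.0341, 'mean': array([624.4, 280.1])}
floor {'c': array([624.2, 282.4]), 'wh': array([119.3, 118.9]), 'ang': -15.1, 'n': 3058, 'z': 0.0018, 'mean': array([629.5, 286.6])}
0.97 [246.4, 96.5] {'c': array([586.6, 398.7]), 'wh': array([62.2, 45.8]), 'ang': 74.6, 'n': 2760, 'z': 0.0242, 'mean': array([586.7, 398.6])}
0.95 [310.4, 201.3] {'c': array([621.4, 282.2]), 'wh': array([61.8, 46.6]), 'ang': -14.3, 'n': 2859, 'z': 0.0282, 'mean': array([621.4, 282.5])}
t 5.17 pos [0.6251 0.2819 0.2385] jaw yaw -15.13 tilt 0.03 travel [ 0.0034 -0.0055  1.5102] rotz -0.0007 q7 [-0.31  0.79 -0.37  1.35  0.3   1.05 -1.  ] F [-1.2  0.4 -0.1] open mm 88.2
```

View pics/w1.png

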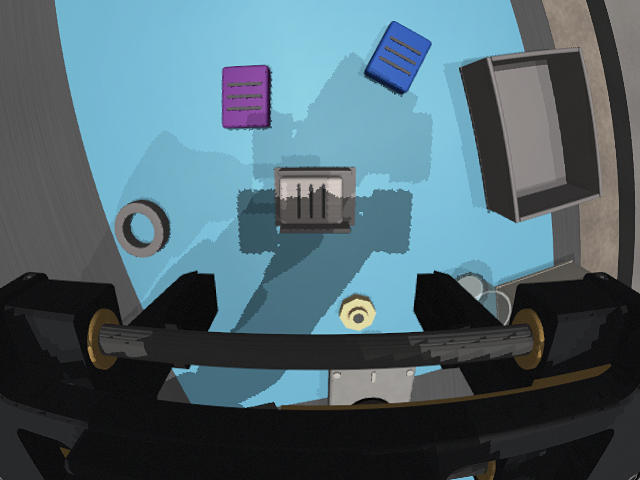

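The cover is at (312,201) in the holder with the jaws lined up on its short ends. Descending.

Call:
{"api": "play_rows", "payload": {"commands": [{"delta_rot":[0,0,0],"travel":[-0.005,-0.02,0.4],"gripper":1},{"delta_rot":[0,0,0],"travel":[-0.005,-0.02,0.8],"gripper":1},{"delta_rot":[0,0,0],"travel":[-0.005,-0.02,1.0],"gripper":1},{"delta_rot":[0,0,0],"travel":[-0.005,-0.02,1.0],"gripper":1}]}}

```text
clock: 5.68
tool_pos: [0.6199, 0.2814, 0.0861]
eef_rot: [0.793, 0.609, -0.003, -0.0]
contact_force: [0.3, -0.4, 0.1]
opening: 1.001
```

Call:
{"api": "play_rows", "payload": {"commands": [{"delta_rot":[0,0,0],"travel":[0,0,0.25],"gripper":1},{"delta_rot":[0,0,0],"travel":[0,0,0.4],"gripper":1},{"delta_rot":[0,0,0],"travel":[0,0,0.51],"gripper":1},{"delta_rot":[0,0,0],"travel":[0,0,0.51],"gripper":1},{"delta_rot":[0,0,0],"travel":[0,0,0.51],"gripper":-1},{"delta_rot":[0,0,0],"travel":[0,0,0.51],"gripper":-1},{"delta_rot":[0,0,0],"travel":[0,0,0.51],"gripper":-1},{"delta_rot":[0,0,0],"travel":[0,0,0.51],"gripper":-1},{"delta_rot":[0,0,0],"travel":[0,0,0.51],"gripper":-1}]}}

```text
clock: 6.8
tool_pos: [0.6219, 0.283, 0.013]
eef_rot: [0.793, 0.609, 0.001, 0.0]
contact_force: [-0.2, -1.0, 5.8]
opening: 0.701
```

Call:
{"api": "play_rows", "payload": {"commands": [{"delta_rot":[0,0,0],"travel":[0,0,-0.15],"gripper":-1},{"delta_rot":[0,0,0],"travel":[0,0,-0.5],"gripper":-1},{"delta_rot":[0,0,0],"travel":[0,0,-0.85],"gripper":-1},{"delta_rot":[0,0,0],"travel":[0,0,-0.85],"gripper":-1},{"delta_rot":[0,0,0],"travel":[0,0,-0.85],"gripper":-1}]}}

```text
clock: 7.42
tool_pos: [0.6209, 0.2821, 0.1396]
eef_rot: [0.793, 0.609, -0.001, 0.0]
contact_force: [-0.2, 0.5, -2.8]
opening: 0.701
```

Call:
{"api": "play_rows", "payload": {"commands": [{"delta_rot":[0,0,0],"travel":[-0.3,-0.06,0],"gripper":-1},{"delta_rot":[0,0,0],"travel":[-0.65,-0.12,0],"gripper":-1},{"delta_rot":[0,0,0],"travel":[-1,-0.2,0],"gripper":-1},{"delta_rot":[0,0,0],"travel":[-1,-0.2,0],"gripper":-1}]}}

```text
clock: 7.92
tool_pos: [0.55, 0.1386, 0.1376]
eef_rot: [0.795, 0.607, -0.005, 0.001]
contact_force: [0.9, 0.5, -2.2]
opening: 0.701
```

Call:
{"api": "play_rows", "payload": {"commands": [{"delta_rot":[0,0,0.028],"travel":[-0.35,-0.1,0],"gripper":-1},{"delta_rot":[0,0,0.028],"travel":[-0.7,-0.2,0],"gripper":-1},{"delta_rot":[0,0,0.028],"travel":[-1,-0.32,0],"gripper":-1},{"delta_rot":[0,0,0.028],"travel":[-1,-0.32,0],"gripper":-1},{"delta_rot":[0,0,0.028],"travel":[-1,-0.32,0],"gripper":-1}]}}

```text
clock: 8.55
tool_pos: [0.4695, 0.0143, 0.1393]
eef_rot: [0.819, 0.574, 0.001, -0.0]
contact_force: [-0.2, 0.5, -1.1]
opening: 0.703
```

```bash
python3 - <<'E'
from fit import *
go((.451,-.054,.012),-20)
E
```

```text
t 8.55 pos [0.4695 0.0143 0.1393] jaw yaw -19.94 tilt 0.09 travel [-0.4717  0.0391  0.8479] rotz 0.0003 q7 [ 0.06  0.68 -0.29  2.11  0.46  0.41 -0.95] F [-0.2  0.5 -1.1] open mm 61.8
```

Call:
{"api": "play_rows", "payload": {"commands": [{"delta_rot":[0,0,0],"travel":[-0.3,0.02,0],"gripper":-1},{"delta_rot":[0,0,0],"travel":[-0.47,0.04,0.2],"gripper":-1},{"delta_rot":[0,0,0],"travel":[-0.47,0.04,0.55],"gripper":-1},{"delta_rot":[0,0,0],"travel":[-0.47,0.04,0.75],"gripper":-1},{"delta_rot":[0,0,0],"travel":[-0.47,0.04,0.82],"gripper":-1},{"delta_rot":[0,0,0],"travel":[-0.47,0.04,0.85],"gripper":-1},{"delta_rot":[0,0,0],"travel":[-0.47,0.04,0.85],"gripper":-1}]}}

```text
clock: 9.43
tool_pos: [0.4524, -0.0533, 0.0115]
eef_rot: [0.818, 0.575, 0.001, -0.0]
contact_force: [1.2, 0.1, -1.3]
opening: 0.702
```

Call:
{"api": "play_rows", "payload": {"commands": [{"delta_rot":[0,0,0],"travel":[0,0,0.01],"gripper":-1},{"delta_rot":[0,0,0],"travel":[0,0,0.01],"gripper":-1},{"delta_rot":[0,0,0],"travel":[0,0,0.01],"gripper":1},{"delta_rot":[0,0,0],"travel":[0,0,0.01],"gripper":1},{"delta_rot":[0,0,0],"travel":[0,0,0.01],"gripper":1},{"delta_rot":[0,0,0],"travel":[0,0,0.01],"gripper":1}]}}

```text
clock: 10.18
tool_pos: [0.4506, -0.0555, 0.0111]
eef_rot: [0.819, 0.574, -0.0, 0.0]
contact_force: [0.4, -0.1, 0.1]
opening: 0.998
```

Call:
{"api": "play_rows", "payload": {"commands": [{"delta_rot":[0,0,0],"travel":[0,0,-0.2],"gripper":1},{"delta_rot":[0,0,0],"travel":[0,0,-0.6],"gripper":1},{"delta_rot":[0,0,0.5],"travel":[0,0,-1],"gripper":1},{"delta_rot":[0,0,0.5],"travel":[0,0,-1],"gripper":1},{"delta_rot":[0,0,0.5],"travel":[0,0,-1],"gripper":1},{"delta_rot":[0,0,0.5],"travel":[0,0,-1],"gripper":1},{"delta_rot":[0,0,0.5],"travel":[0,0,-1],"gripper":1},{"delta_rot":[0,0,0.5],"travel":[0,0,-1],"gripper":1},{"delta_rot":[0,0,0.5],"travel":[0,0,-1],"gripper":1},{"delta_rot":[0,0,0.5],"travel":[0,0,-1],"gripper":1},{"delta_rot":[0,0,0.5],"travel":[0,0,-1],"gripper":1},{"delta_rot":[0,0,0.5],"travel":[0,0,-1],"gripper":1}]}}

```text
clock: 11.68
tool_pos: [0.4503, -0.0554, 0.1612]
eef_rot: [0.985, -0.173, -0.0, 0.0]
contact_force: [-0.4, -0.0, 0.2]
opening: 1.002
```

```bash
python3 - <<'E'
from fit import *
s=snap('wrist','w2.png')
P,_=wallp(s); print(rect(P,(.452,-.054),.06,.0175,.032))
for o in viewer.outline_of('wrist','cover')[:3]:
    m=o['pixels']; k=m[_[:,1],_[:,0]]; Q=P[k]; print(o['conf'],o['at'],rect(Q,np.median(Q,0)[:2],.06,.02,.032))
go((.452,-.054,.014),-110)
E
```

```text
{'c': array([451.9, -53.9]), 'wh': array([62.3, 46.2]), 'ang': -19.9, 'n': 4473, 'z': 0.0262, 'mean': array([453.7, -54.7])}
0.82 [314.3, 217.0] {'c': array([451.9, -53.9]), 'wh': array([62.3, 46.2]), 'ang': -19.9, 'n': 4429, 'z': 0.0262, 'mean': array([453.5, -54.6])}
t 11.78 pos [ 0.4504 -0.0554  0.1612] jaw yaw -109.92 tilt 0.05 travel [ 0.0076 -0.0133  0.9812] rotz 0.0005 q7 [ 0.16  0.62 -0.21  2.14  0.31  0.41 -2.22] F [0.1 0.3 0.4] open mm 88.1
```

View pics/w2.png

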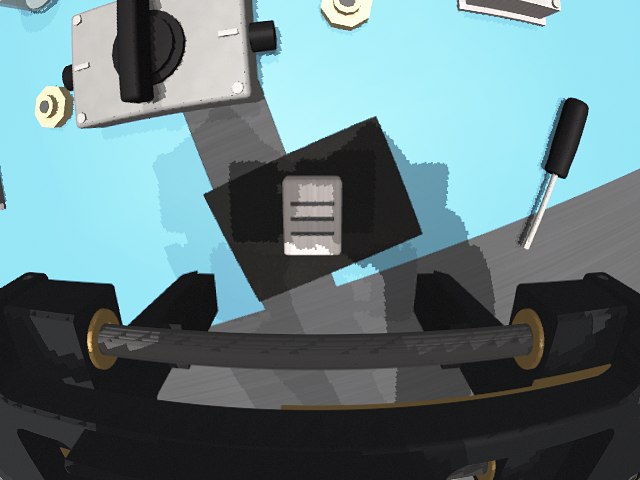

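The cover lies on the mat at (312,217), with the jaws now across its width. Regrasping it about 12 mm above its underside.

Call:
{"api": "play_rows", "payload": {"commands": [{"delta_rot":[0,0,0],"travel":[0.005,-0.009,0.35],"gripper":1},{"delta_rot":[0,0,0],"travel":[0.005,-0.009,0.7],"gripper":1},{"delta_rot":[0,0,0],"travel":[0.005,-0.009,0.9],"gripper":1},{"delta_rot":[0,0,0],"travel":[0.005,-0.009,0.98],"gripper":1},{"delta_rot":[0,0,0],"travel":[0.005,-0.009,0.98],"gripper":1},{"delta_rot":[0,0,0],"travel":[0.005,-0.009,0.98],"gripper":-1},{"delta_rot":[0,0,0],"travel":[0.005,-0.009,0.98],"gripper":-1},{"delta_rot":[0,0,0],"travel":[0.005,-0.009,0.98],"gripper":-1},{"delta_rot":[0,0,0],"travel":[0.005,-0.009,0.98],"gripper":-1},{"delta_rot":[0,0,0],"travel":[0.005,-0.009,0.98],"gripper":-1},{"delta_rot":[0,0,0],"travel":[0.005,-0.009,0.98],"gripper":-1}], "force": 45}}

```text
clock: 13.15
tool_pos: [0.4545, -0.0549, 0.0166]
eef_rot: [0.985, -0.174, -0.003, 0.0]
contact_force: [0.1, 0.1, 3.0]
opening: 0.515
```

Call:
{"api": "play_rows", "payload": {"commands": [{"delta_rot":[0,0,0],"travel":[0,0,-0.15],"gripper":-1},{"delta_rot":[0,0,0],"travel":[0,0,-0.5],"gripper":-1},{"delta_rot":[0,0,0],"travel":[0,0,-0.85],"gripper":-1},{"delta_rot":[0,0,0],"travel":[0,0,-1],"gripper":-1},{"delta_rot":[0,0,0],"travel":[0,0,-1],"gripper":-1}]}}

```text
clock: 13.78
tool_pos: [0.4558, -0.0553, 0.1674]
eef_rot: [0.985, -0.174, -0.001, 0.0]
contact_force: [-0.6, -0.7, -2.3]
opening: 0.514
```

```bash
python3 - <<'E'
from fit import *
go((.621,-.2945,.16),-109.5)
E
```

```text
t 13.78 pos [ 0.4558 -0.0553  0.1674] jaw yaw -110.05 tilt 0.16 travel [1.5812 1.1208 0.0456] rotz -0.003 q7 [ 0.32  0.64 -0.47  2.11  0.57  0.52 -2.5 ] F [-0.6 -0.7 -2.3] open mm 45.2
```

Call:
{"api": "play_rows", "payload": {"commands": [{"delta_rot":[0,0,0],"travel":[0.26,0.19,0],"gripper":-1},{"delta_rot":[0,0,0],"travel":[0.52,0.37,0],"gripper":-1},{"delta_rot":[0,0,0],"travel":[0.79,0.56,0],"gripper":-1},{"delta_rot":[0,0,0],"travel":[0.79,0.56,0],"gripper":-1}]}}

```text
clock: 14.28
tool_pos: [0.5381, -0.1788, 0.1631]
eef_rot: [0.984, -0.177, -0.004, 0.002]
contact_force: [0.1, 0.0, -2.2]
opening: 0.512
```

Call:
{"api": "play_rows", "payload": {"commands": [{"delta_rot":[0,0,-0.003],"travel":[0.26,0.19,0],"gripper":-1},{"delta_rot":[0,0,-0.003],"travel":[0.52,0.37,0],"gripper":-1},{"delta_rot":[0,0,-0.003],"travel":[0.72,0.5,0],"gripper":-1},{"delta_rot":[0,0,-0.003],"travel":[0.79,0.56,0],"gripper":-1},{"delta_rot":[0,0,-0.003],"travel":[0.79,0.56,0],"gripper":-1},{"delta_rot":[0,0,-0.003],"travel":[0.79,0.56,0],"gripper":-1}]}}

```text
clock: 15.02
tool_pos: [0.6196, -0.2917, 0.1641]
eef_rot: [0.986, -0.168, -0.004, -0.0]
contact_force: [0.1, -0.7, -2.5]
opening: 0.514
```

```bash
python3 - <<'E'
from fit import *
go((.621,-.2945,.16),-109.5)
s=snap('wrist','w3.png'); P,_=wallp(s)
c=(.621,-.2945)
print('wrist cheeks',rect(P,c,.08,.078,.09)); print('rim',rect(P,c,.09,.035,.044)); print('cover in hand',rect(P,c,.05,.14,.19))
for n in ('scene','side'):
    s2=snap(n,n+'3.png'); Q,_=allp(s2); print(n,'cheeks',rect(Q,c,.08,.078,.09),'\nrim',rect(Q,c,.085,.035,.044))
    for z0,z1 in((.15,.165),(.165,.18)): print('cover',rect(Q,c,.05,z0,z1))
    for o in viewer.outline_of(n,'cover')[:4]: 
        G=mask_pts(s2,o['pixels']); print(o['conf'],np.round(o['at']),np.round(np.median(G,0),3))
a=cv2.imread('pics/w3.png');b=cv2.imread('pics/side3.png')[300:440,280:450]
cv2.imwrite('pics/v3.png',np.hstack([cv2.resize(a,(440,330)),cv2.resize(b,(360,330))]))
E
```

```text
t 15.03 pos [ 0.6196 -0.2917  0.1641] jaw yaw -109.31 tilt 0.49 travel [0.0152 0.0148 0.0274] rotz 0.001 q7 [ 0.64  0.9  -0.55  1.41  0.52  0.98 -1.94] F [ 0.1 -0.7 -2.5] open mm 45.2
wrist cheeks {'c': array([ 657.8, -308.3]), 'wh': array([49.4,  8.7]), 'ang': 70.9, 'n': 1157, 'z': 0.084, 'mean': array([ 657.8, -308.3])}
rim {'c': array([ 641.9, -303.5]), 'wh': array([78.9, 65.8]), 'ang': 69.7, 'n': 3828, 'z': 0.0403, 'mean': array([ 651.4, -306.7])}
cover in hand {'c': array([ 625.8, -294.6]), 'wh': array([75.6, 44.7]), 'ang': 70.0, 'n': 14618, 'z': 0.1736, 'mean': array([ 628.9, -295.7])}
scene cheeks {'c': array([ 621.6, -292.6]), 'wh': array([85.9, 50.9]), 'ang': -18.8, 'n': 189, 'z': 0.084, 'mean': array([ 623.3, -291.2])} 
rim {'c': array([ 621.3, -293.2]), 'wh': array([110.7,  81.3]), 'ang': -18.7, 'n': 666, 'z': 0.0407, 'mean': array([ 632.7, -283.5])}
cover {'c': array([ 631.2, -277.9]), 'wh': array([72.7, 35.3]), 'ang': -51.9, 'n': 173, 'z': 0.158, 'mean': array([ 629.8, -274.8])}
cover {'c': array([ 627.8, -285.8]), 'wh': array([73.1, 52.5]), 'ang': -68.9, 'n': 399, 'z': 0.1741, 'mean': array([ 630.9, -285.3])}
0.9 [499. 320.] [0.593 0.399 0.024]
0.86 [484. 397.] [0.748 0.4   0.024]
0.63 [145. 169.] [ 0.639 -0.28   0.171]
side cheeks {'c': array([ 620.8, -296.7]), 'wh': array([85.9, 49.1]), 'ang': -19.4, 'n': 181, 'z': 0.0821, 'mean': array([ 603.7, -296.4])} 
rim {'c': array([ 621.3, -296. ]), 'wh': array([110.3,  79.4]), 'ang': -19.5, 'n': 1089, 'z': 0.039, 'mean': array([ 610.5, -307.7])}
cover {'c': array([ 585. , -294.7]), 'wh': array([22.6,  5.6]), 'ang': 88.4, 'n': 28, 'z': 0.1574, 'mean': array([ 584.8, -300.3])}
cover {'c': array([ 610.1, -276.8]), 'wh': array([72.5, 37.7]), 'ang': 20.9, 'n': 143, 'z': 0.1725, 'mean': array([ 606. , -280.4])}
0.72 [362. 345.] [ 0.587 -0.291  0.172]
```

View pics/v3.png

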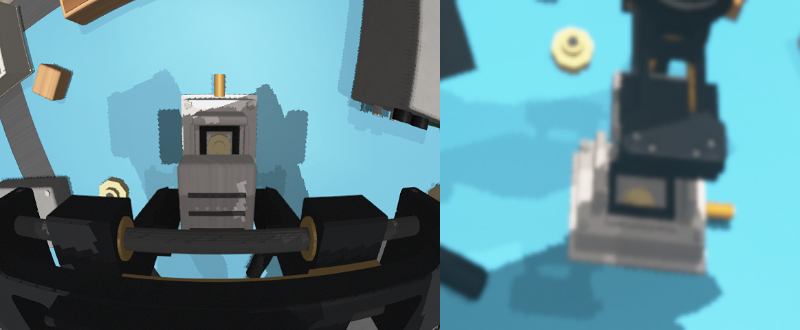

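The left half shows the cover held over the pot with the pot's mouth visible ahead of it. Next I measure the cover's far edge against the far cheek in the wrist camera's own frame, so biases cancel.

```bash
python3 - <<'E'
from fit import *
s=snap('wrist'); P,uv=wallp(s); st=r.get_state(); T=R.from_quat(st['eef_rot']); tp=st['tool_pos']
o=[x for x in viewer.outline_of('wrist','cover')][:3]
a=np.radians(-19.5); u=np.array([np.cos(a),np.sin(a)]); v=np.array([-u[1],u[0]])
for x in o:
    k=x['pixels'][uv[:,1],uv[:,0]]; Q=P[k]; Q=Q[(Q[:,2]>.1)]
    if len(Q)<50: continue
    L=T.inv().apply(Q-tp); print(x['conf'],x['at'],'z',np.percentile(Q[:,2],[2,25,50,75,98]).round(4)); z=np.median(Q[:,2]); k2=abs(Q[:,2]-z)<.003; L=L[k2]
    print('tool x max',np.sort(L[:,0])[-40:][::10].round(4),'y',np.percentile(L[:,1],[.5,99.5]).round(4),'tool z',np.median(L[:,2]).round(4))
    # plane tilt
    A=np.c_[L[:,:2],np.ones(len(L))]; print('plane',np.linalg.lstsq(A,L[:,2],rcond=None)[0].round(4))
    print(cv2.minAreaRect((L[:,:2]*1000).astype(np.float32)))
c=np.array([.6212,-.2948]); D=P[:,:2]-c; pu,pv=D@u,D@v
for nm,lo,hi in(('cheek',.080,.088),('lip',.046,.051)):
    k=(P[:,2]>lo)&(P[:,2]<hi)&(abs(pu)<.06)&(abs(pv)<.05); print(nm,k.sum(),'u',np.percentile(pu[k],[1,99]).round(4),'v',np.percentile(pv[k],[1,50,99]).round(4), 'vneg',np.percentile(pv[k&(pv<0)],[2,98]).round(4),'vpos',np.percentile(pv[k&(pv>0)],[2,98]).round(4))
go((c[0],c[1],.16),-109.5)
E
```

```text
0.88 [313.1, 280.4] z [0.1585 0.1743 0.1749 0.1754 0.1763]
tool x max [0.0283 0.0283 0.0283 0.0284] y [-0.022  0.023] tool z -0.0095
plane [ 0.0101 -0.     -0.0095]
((6.504411697387695, 0.5070590972900391), (46.13341522216797, 44.3450927734375), 89.80286407470703)
cheek 1130 u [0.0342 0.0428] v [-0.0251 -0.0012  0.023 ] vneg [-0.025  -0.0006] vpos [0.0001 0.023 ]
lip 788 u [-0.0009  0.0431] v [-0.0321  0.0042  0.0301] vneg [-0.0321 -0.0022] vpos [0.0036 0.0301]
t 15.38 pos [ 0.6204 -0.2935  0.1655] jaw yaw -109.43 tilt 0.33 travel [0.0079 0.0062 0.037 ] rotz 0.0004 q7 [ 0.64  0.9  -0.55  1.41  0.52  0.98 -1.94] F [ 0.2 -0.4 -1.5] open mm 45.5
```

Call:
{"api": "play_rows", "payload": {"commands": [{"delta_rot":[0,0,0],"travel":[0.025,0.01,0.15],"gripper":-1},{"delta_rot":[0,0,0],"travel":[0.025,0.01,0.3],"gripper":-1},{"delta_rot":[0,0,0],"travel":[0.025,0.01,0.38],"gripper":-1},{"delta_rot":[0,0,0],"travel":[0.025,0.01,0.38],"gripper":-1},{"delta_rot":[0,0,0],"travel":[0.025,0.01,0.38],"gripper":-1},{"delta_rot":[0,0,0],"travel":[0.025,0.01,0.38],"gripper":-1}]}}

```text
clock: 16.12
tool_pos: [0.6239, -0.2966, 0.1093]
eef_rot: [0.986, -0.169, -0.002, 0.001]
contact_force: [-0.5, 0.7, -2.6]
opening: 0.518
```

```bash
python3 - <<'E'
from fit import *
go((.6235,-.2961,.065),-109.5)
s=snap('wrist','w4.png'); P,uv=wallp(s)
a=np.radians(-19.5); u=np.array([np.cos(a),np.sin(a)]); v=np.array([-u[1],u[0]])
c=np.array([.6212,-.2948]); D=P[:,:2]-c; pu,pv=D@u,D@v
for nm,lo,hi in(('cheek',.080,.087),('lip',.046,.051),('cover',.11,.122)):
    k=(P[:,2]>lo)&(P[:,2]<hi)&(abs(pu)<.06)&(abs(pv)<(.022 if nm=='cover' else .05)); print(nm,k.sum(),'u',np.percentile(pu[k],[1,50,99.5]).round(4),'v',np.percentile(pv[k],[1,50,99]).round(4),P[k,2].mean().round(4))
for x in viewer.outline_of('wrist','cover')[:1]:
    Q=P[x['pixels'][uv[:,1],uv[:,0]]]; z=np.median(Q[:,2]); D=(Q[abs(Q[:,2]-z)<.003][:,:2]-c); print('cover',z,np.percentile(D@u,[.5,99.5]).round(4),np.percentile(D@v,[.5,99.5]).round(4),cv2.minAreaRect((D*1000).astype(np.float32)))
go((.6235,-.2961,.065),-109.5)
E
```

```text
t 16.12 pos [ 0.6239 -0.2966  0.1093] jaw yaw -109.46 tilt 0.23 travel [-0.0024 -0.0028  0.2955] rotz 0.0002 q7 [ 0.63  0.97 -0.52  1.43  0.56  0.89 -1.97] F [-0.5  0.7 -2.6] open mm 45.6
cheek 2026 u [0.034  0.0389 0.0432] v [-0.0249 -0.0009  0.0231] 0.0839
lip 487 u [0.0151 0.0234 0.0432] v [-0.032  -0.0003  0.0296] 0.0478
cover 10768 u [-0.0104  0.0132  0.0317] v [-0.0216 -0.0002  0.0211] 0.1186
cover 0.11870304109369367 [-0.0107  0.0315] [-0.0239  0.0209] ((8.800128936767578, -4.703987121582031), (46.02621078491211, 44.10371398925781), 70.80978393554688)
t 16.23 pos [ 0.6236 -0.2966  0.1091] jaw yaw -109.45 tilt 0.26 travel [-0.0007 -0.0034  0.294 ] rotz 0.0003 q7 [ 0.63  0.97 -0.52  1.43  0.56  0.89 -1.97] F [-0.4  0.5 -1.5] open mm 45.3
```

Clearance to the far cheek measures 2.5 mm (nominal 3) and it is centred sideways. Lowering slowly onto the seal.

Call:
{"api": "play_rows", "payload": {"commands": [{"delta_rot":[0,0,0],"travel":[-0.002,-0.002,0.05],"gripper":-1},{"delta_rot":[0,0,0],"travel":[-0.002,-0.002,0.1],"gripper":-1},{"delta_rot":[0,0,0],"travel":[-0.002,-0.002,0.15],"gripper":-1},{"delta_rot":[0,0,0],"travel":[-0.002,-0.002,0.2],"gripper":-1},{"delta_rot":[0,0,0],"travel":[-0.002,-0.002,0.25],"gripper":-1},{"delta_rot":[0,0,0],"travel":[-0.002,-0.002,0.29],"gripper":-1},{"delta_rot":[0,0,0],"travel":[-0.002,-0.002,0.29],"gripper":-1}]}}

```text
clock: 17.1
tool_pos: [0.6224, -0.2959, 0.0642]
eef_rot: [0.986, -0.169, -0.003, 0.0]
contact_force: [0.0, -0.3, -1.7]
opening: 0.514
```

Call:
{"api": "play_rows", "payload": {"commands": [{"delta_rot":[0,0,0],"travel":[0,0,0.015],"gripper":-1},{"delta_rot":[0,0,0],"travel":[0,0,0.03],"gripper":-1},{"delta_rot":[0,0,0],"travel":[0,0,0.045],"gripper":-1},{"delta_rot":[0,0,0],"travel":[0,0,0.045],"gripper":-1}]}}

```text
clock: 17.6
tool_pos: [0.6229, -0.2961, 0.0585]
eef_rot: [0.986, -0.169, -0.003, 0.0]
contact_force: [-1.0, 0.2, 1.9]
opening: 0.517
```

Call:
{"api": "play_rows", "payload": {"commands": [{"delta_rot":[0,0,0],"travel":[0,0,0.01],"gripper":-1},{"delta_rot":[0,0,0],"travel":[0,0,0.02],"gripper":-1},{"delta_rot":[0,0,0],"travel":[0,0,0.025],"gripper":-1},{"delta_rot":[0,0,0],"travel":[0,0,0.025],"gripper":-1}]}}

```text
clock: 18.1
tool_pos: [0.6229, -0.2961, 0.0547]
eef_rot: [0.986, -0.169, -0.003, 0.0]
contact_force: [-1.7, 0.6, 4.5]
opening: 0.514
```

Call:
{"api": "play_rows", "payload": {"commands": [{"delta_rot":[0,0,0],"travel":[0,0,0.01],"gripper":-1},{"delta_rot":[0,0,0],"travel":[0,0,0.02],"gripper":-1},{"delta_rot":[0,0,0],"travel":[0,0,0.02],"gripper":-1}]}}

```text
clock: 18.48
tool_pos: [0.623, -0.2962, 0.0545]
eef_rot: [0.986, -0.169, -0.002, 0.001]
contact_force: [-7.6, 2.0, 21.8]
opening: 0.517
```

It bottomed out at 22 N at the predicted height. Release, rise and check.

Call:
{"api": "play_rows", "payload": {"commands": [{"delta_rot":[0,0,0],"travel":[0,0,-0.01],"gripper":-1},{"delta_rot":[0,0,0],"travel":[0,0,-0.01],"gripper":0.6},{"delta_rot":[0,0,0],"travel":[0,0,-0.01],"gripper":0.6},{"delta_rot":[0,0,0],"travel":[0,0,-0.01],"gripper":0.6},{"delta_rot":[0,0,0],"travel":[0,0,-0.15],"gripper":0.6},{"delta_rot":[0,0,0],"travel":[0,0,-0.5],"gripper":0.6},{"delta_rot":[0,0,0],"travel":[0,0,-0.9],"gripper":0.6},{"delta_rot":[0,0,0],"travel":[-0.3,0,-0.9],"gripper":0.6},{"delta_rot":[0,0,0],"travel":[-0.3,0,-0.9],"gripper":0.6}]}}

```text
clock: 19.6
tool_pos: [0.5775, -0.28, 0.1882]
eef_rot: [0.986, -0.168, -0.005, 0.001]
contact_force: [0.1, -1.1, -0.2]
opening: 0.795
```

```bash
python3 - <<'E'
from fit import *
s=snap('wrist','w5.png'); P,uv=wallp(s)
a=np.radians(-19.5); u=np.array([np.cos(a),np.sin(a)]); v=np.array([-u[1],u[0]])
c=np.array([.6212,-.2948]); D=P[:,:2]-c; pu,pv=D@u,D@v
for nm,lo,hi in(('cheek',.080,.088),('lip',.046,.051),('rim',.037,.043)):
    k=(P[:,2]>lo)&(P[:,2]<hi)&(abs(pu)<.065)&(abs(pv)<.05); print(nm,k.sum(),'u',np.percentile(pu[k],[1,50,99]).round(4),'v',np.percentile(pv[k],[1,50,99]).round(4),np.median(P[k,2]).round(4))
k=(P[:,2]>.056)&(P[:,2]<.078)&(abs(pu)<.03)&(abs(pv)<.02); print('cover top z',np.percentile(P[k,2],[5,50,95]).round(4),'plane',np.linalg.lstsq(np.c_[pu[k],pv[k],np.ones(k.sum())],P[k,2],rcond=None)[0].round(4))
z=np.median(P[k,2]); k=(abs(P[:,2]-z)<.003)&(abs(pu)<.033)&(abs(pv)<.03); print(rect(P[k],c,.06,0,.1))
cv2.imwrite('pics/v5.png',s['color'][100:400,170:470,::-1])
for n in ('scene','side'):
    s2=snap(n);Q,_=allp(s2);D=Q[:,:2]-c;k=(abs(D@u)<.025)&(abs(D@v)<.018)&(Q[:,2]<.08); print(n,np.median(Q[k,2]),k.sum())
go((.6215,.014,.2),-105.5)
E
```

```text
cheek 1895 u [-0.0427  0.0343  0.0426] v [-0.0251 -0.0009  0.0233] 0.084
lip 987 u [-0.0343  0.0011  0.0289] v [-0.0321 -0.0266  0.0299] 0.0482
rim 4416 u [-0.0551  0.0191  0.0545] v [-0.0398  0.001   0.0378] 0.0403
cover top z [0.0631 0.0643 0.0655] plane [-0.0015 -0.002   0.0643]
{'c': array([ 620. , -295.9]), 'wh': array([61.8, 45.9]), 'ang': -18.9, 'n': 5160, 'z': 0.0642, 'mean': array([ 620.5, -296. ])}
scene 0.06506019469639968 281
side 0.06258666281001424 448
t 19.75 pos [ 0.582  -0.2816  0.1875] jaw yaw -109.48 tilt 0.21 travel [-0.4093 -1.9455 -0.085 ] rotz -0.0221 q7 [ 0.67  0.83 -0.57  1.53  0.51  0.94 -1.97] F [0.8 0.3 1. ] open mm 70.3
```

View pics/v5.png

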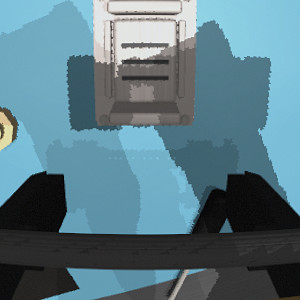

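The picture shows the cover between the cheeks, lines up. Its top is at 64.2 mm, so its underside is at 40.2, level and within 1 mm of centre: home. Next, the handle.

Call:
{"api": "play_rows", "payload": {"commands": [{"delta_rot":[0,0,0],"travel":[-0.2,-1,-0.1],"gripper":0.2},{"delta_rot":[0,0,0],"travel":[-0.2,-1,-0.1],"gripper":0.2},{"delta_rot":[0,0,0],"travel":[-0.2,-1,-0.1],"gripper":0.2}]}}

```text
clock: 20.12
tool_pos: [0.6051, -0.1242, 0.2025]
eef_rot: [0.986, -0.166, -0.002, -0.002]
contact_force: [-0.0, -0.7, 0.3]
opening: 0.601
```

Call:
{"api": "play_rows", "payload": {"commands": [{"delta_rot":[0,0,-0.51],"travel":[-0.21,-0.945,0],"gripper":0.2},{"delta_rot":[0,0,-0.51],"travel":[-0.21,-0.945,0],"gripper":0.2},{"delta_rot":[0,0,-0.51],"travel":[-0.21,-0.945,0],"gripper":0.2},{"delta_rot":[0,0,-0.51],"travel":[-0.21,-0.945,0],"gripper":0.2},{"delta_rot":[0,0,-0.51],"travel":[-0.21,-0.945,0],"gripper":0.2},{"delta_rot":[0,0,-0.51],"travel":[-0.21,-0.945,0],"gripper":0.2},{"delta_rot":[0,0,-0.51],"travel":[-0.21,-0.945,0],"gripper":0.2},{"delta_rot":[0,0,-0.51],"travel":[-0.21,-0.945,0],"gripper":0.2},{"delta_rot":[0,0,-0.51],"travel":[-0.21,-0.945,0],"gripper":0.2},{"delta_rot":[0,0,-0.51],"travel":[-0.21,-0.945,0],"gripper":0.2}]}}

```text
clock: 21.38
tool_pos: [0.6213, 0.0146, 0.2012]
eef_rot: [0.808, 0.589, -0.002, -0.002]
contact_force: [-0.4, 0.4, -0.8]
opening: 0.6
```

Call:
{"api": "play_rows", "payload": {"commands": [{"delta_rot":[0,0,-0.51],"travel":[0,0,0],"gripper":0.2},{"delta_rot":[0,0,-0.51],"travel":[0,0,0],"gripper":0.2},{"delta_rot":[0,0,-0.51],"travel":[0,0,0],"gripper":0.2},{"delta_rot":[0,0,-0.51],"travel":[0,0,0],"gripper":0.2},{"delta_rot":[0,0,-0.51],"travel":[0,0,0],"gripper":0.2},{"delta_rot":[0,0,-0.51],"travel":[0,0,0],"gripper":0.2},{"delta_rot":[0,0,-0.51],"travel":[0,0,0],"gripper":0.2},{"delta_rot":[0,0,-0.51],"travel":[0,0,0],"gripper":0.2},{"delta_rot":[0,0,-0.51],"travel":[0,0,0],"gripper":0.2},{"delta_rot":[0,0,-0.51],"travel":[0,0,0],"gripper":0.2}]}}

```text
clock: 22.62
tool_pos: [0.6207, 0.0146, 0.2012]
eef_rot: [0.14, 0.99, -0.0, -0.003]
contact_force: [0.1, 1.0, 1.0]
opening: 0.603
```

```bash
python3 - <<'E'
from fit import *
s=snap('wrist','w6.png'); P,uv=wallp(s)
print('handle',rect(P,(.6215,.014),.06,.079,.087)); print('iso',rect(P,(.6215,.014),.1,.042,.049))
go((.6215,.014,.055),74)
E
```

```text
handle {'c': array([621.2,  13. ]), 'wh': array([84.6, 15.9]), 'ang': -15.6, 'n': 2365, 'z': 0.083, 'mean': array([619.3,  13.8])}
iso {'c': array([621. ,  13.5]), 'wh': array([149.9,  99.8]), 'ang': 74.7, 'n': 14941, 'z': 0.0452, 'mean': array([618. ,  14.4])}
t 22.68 pos [0.6207 0.0145 0.2013] jaw yaw 73.92 tilt 0.34 travel [-1.200e-02 -8.000e-04  9.751e-01] rotz -0.0004 q7 [ 0.49  1.03 -1.28  1.58  1.01  1.32  0.35] F [-0.3  0.  -1.4] open mm 53.0
```

Call:
{"api": "play_rows", "payload": {"commands": [{"delta_rot":[0,0,-0.003],"travel":[-0.005,-0.004,0.35],"gripper":0.2},{"delta_rot":[0,0,-0.003],"travel":[-0.005,-0.004,0.65],"gripper":0.2},{"delta_rot":[0,0,-0.003],"travel":[-0.005,-0.004,0.85],"gripper":0.2},{"delta_rot":[0,0,-0.003],"travel":[-0.005,-0.004,0.97],"gripper":0.2},{"delta_rot":[0,0,-0.003],"travel":[-0.005,-0.004,0.97],"gripper":0.2},{"delta_rot":[0,0,-0.003],"travel":[-0.005,-0.004,0.97],"gripper":-1},{"delta_rot":[0,0,-0.003],"travel":[-0.005,-0.004,0.97],"gripper":-1},{"delta_rot":[0,0,-0.003],"travel":[-0.005,-0.004,0.97],"gripper":-1},{"delta_rot":[0,0,-0.003],"travel":[-0.005,-0.004,0.97],"gripper":-1},{"delta_rot":[0,0,-0.003],"travel":[-0.005,-0.004,0.97],"gripper":-1}], "force": 20}}

```text
clock: 23.92
tool_pos: [0.6209, 0.0142, 0.0575]
eef_rot: [0.133, 0.991, 0.0, -0.002]
contact_force: [-0.5, 0.0, 6.7]
opening: 0.177
```

```bash
python3 - <<'E'
from fit import *
go((.6213,.0137,.055),74.5)
E
```

```text
t 23.93 pos [0.6209 0.0142 0.0575] jaw yaw 74.69 tilt 0.2 travel [-0.0038 -0.0026  0.0168] rotz 0.001 q7 [ 0.45  1.21 -1.16  1.67  1.21  1.15  0.24] F [-0.5  0.   6.7] open mm 15.6
```

Call:
{"api": "play_rows", "payload": {"commands": [{"delta_rot":[0,0,0.05],"travel":[0,0,0],"gripper":-1},{"delta_rot":[0,0,0.1],"travel":[0,0,0],"gripper":-1},{"delta_rot":[0,0,0.15],"travel":[0,0,0],"gripper":-1},{"delta_rot":[0,0,0.2],"travel":[0,0,0],"gripper":-1},{"delta_rot":[0,0,0.25],"travel":[0,0,0],"gripper":-1},{"delta_rot":[0,0,0.3],"travel":[0,0,0],"gripper":-1},{"delta_rot":[0,0,0.35],"travel":[0,0,0],"gripper":-1},{"delta_rot":[0,0,0.4],"travel":[0,0,0],"gripper":-1},{"delta_rot":[0,0,0.45],"travel":[0,0,0],"gripper":-1},{"delta_rot":[0,0,0.495],"travel":[0,0,0],"gripper":-1},{"delta_rot":[0,0,0.495],"travel":[0,0,0],"gripper":-1},{"delta_rot":[0,0,0.495],"travel":[0,0,0],"gripper":-1}]}}

```text
clock: 25.42
tool_pos: [0.6215, 0.0145, 0.0575]
eef_rot: [0.79, 0.614, -0.0, -0.001]
contact_force: [1.4, 0.7, 7.4]
opening: 0.179
```

```bash
python3 - <<'E'
from fit import *
go((.6213,.0137,.055),-15.5); print(r.get_state()['moment'])
E
```

```text
t 25.43 pos [0.6215 0.0145 0.0575] jaw yaw -14.3 tilt 0.15 travel [-0.0059 -0.0002  0.0168] rotz 0.0067 q7 [ 0.38  1.11 -0.95  1.67  1.08  0.98 -1.24] F [1.4 0.7 7.4] open mm 15.8
[ 0.12275164 -0.35640464 -0.13943219]
```

Turned 89°. Now open, lift clear and verify everything.

Call:
{"api": "play_rows", "payload": {"commands": [{"delta_rot":[0,0,0],"travel":[0,0,0],"gripper":0.2},{"delta_rot":[0,0,0],"travel":[0,0,0],"gripper":0.2},{"delta_rot":[0,0,0],"travel":[0,0,0],"gripper":0.2},{"delta_rot":[0,0,0],"travel":[0,0,0],"gripper":0.2},{"delta_rot":[0,0,0],"travel":[0,0,-0.3],"gripper":0.2},{"delta_rot":[0,0,0],"travel":[0,0,-0.6],"gripper":0.2},{"delta_rot":[0,0,0],"travel":[0,0,-1],"gripper":0.2},{"delta_rot":[0,0,0],"travel":[0,0,-1],"gripper":0.2},{"delta_rot":[0,0,0],"travel":[0,0,-1],"gripper":0.2},{"delta_rot":[0,0,0],"travel":[0,0,-1],"gripper":0.2}]}}

```text
clock: 26.68
tool_pos: [0.6198, 0.0128, 0.204]
eef_rot: [0.79, 0.613, -0.004, -0.002]
contact_force: [0.4, -0.7, 0.4]
opening: 0.601
```

```bash
python3 - <<'E'
from fit import *
s=snap('wrist','w7.png'); P,uv=wallp(s)
print('handle',rect(P,(.6215,.014),.06,.079,.087)); print('iso',rect(P,(.6215,.014),.1,.042,.049))
a=np.radians(-19.5); u=np.array([np.cos(a),np.sin(a)]); v=np.array([-u[1],u[0]]); c=np.array([.6212,-.2948])
for n in ('scene','side'):
    s2=snap(n,n+'7.png');Q,_=allp(s2);D=Q[:,:2]-c;k=(abs(D@u)<.025)&(abs(D@v)<.018)&(Q[:,2]<.08); print(n,'cover z',np.median(Q[k,2]),k.sum())
    for nm,q,rad,z0,z1 in [('block',(.778,-.118),.04,.025,.036),('puckA',(.607,-.14),.035,.018,.026),('puckB',(.638,.14),.035,.018,.026),('beaker',(.767,.12),.05,.055,.07),('handle',(.623,.012),.06,.078,.088)]: print(nm,rect(Q,q,rad,z0,z1))
go((.6213,.0137,.2),-15.5)
E
```

```text
handle {'c': array([621.9,  13.8]), 'wh': array([84.8, 16.1]), 'ang': 74.9, 'n': 2314, 'z': 0.083, 'mean': array([622.3,  15.9])}
iso {'c': array([621.7,  13.8]), 'wh': array([149.5, 100.1]), 'ang': 74.9, 'n': 14606, 'z': 0.0452, 'mean': array([623.2,  19.9])}
scene cover z 0.06494951826133777 280
block {'c': array([ 778.5, -114.8]), 'wh': array([41.1, 39.9]), 'ang': 45.8, 'n': 429, 'z': 0.0304, 'mean': array([ 779.6, -113.6])}
puckA {'c': array([ 606.2, -136. ]), 'wh': array([25.4, 18.8]), 'ang': 32.1, 'n': 75, 'z': 0.0228, 'mean': array([ 606.8, -135.5])}
puckB {'c': array([640.1, 129.8]), 'wh': array([46.6, 21.3]), 'ang': -77.4, 'n': 109, 'z': 0.0227, 'mean': array([638.2, 140.1])}
beaker {'c': array([779.7, 126.3]), 'wh': array([75.7, 58.8]), 'ang': -5.4, 'n': 433, 'z': 0.0633, 'mean': array([774.8, 124.5])}
handle {'c': array([622.3,  15.3]), 'wh': array([86.2, 16.5]), 'ang': 74.1, 'n': 335, 'z': 0.0832, 'mean': array([623.9,  17.2])}
side cover z 0.06254677671159997 518
block {'c': array([ 777.7, -118.3]), 'wh': array([41.5, 40.3]), 'ang': 47.2, 'n': 277, 'z': 0.0283, 'mean': array([ 777.3, -118.9])}
puckA {'c': array([ 606.4, -139.2]), 'wh': array([22.7, 20.2]), 'ang': -54.0, 'n': 81, 'z': 0.0209, 'mean': array([ 605.8, -139.9])}
puckB {'c': array([637.5, 140.5]), 'wh': array([22.8, 19.7]), 'ang': -69.0, 'n': 47, 'z': 0.0205, 'mean': array([637.6, 139.7])}
beaker {'c': array([776.4, 124.6]), 'wh': array([70.3, 60.9]), 'ang': 7.3, 'n': 181, 'z': 0.0607, 'mean': array([774.5, 123.7])}
handle {'c': array([621.4,  11.9]), 'wh': array([86.7, 13.7]), 'ang': 74.6, 'n': 200, 'z': 0.081, 'mean': array([621. ,  10.5])}
t 26.82 pos [0.6203 0.0134 0.2046] jaw yaw -14.38 tilt 0.45 travel [0.0036 0.0065 0.0307] rotz 0.0062 q7 [ 0.43  0.93 -1.08  1.58  0.87  1.18 -1.09] F [-0.1  0.5  0.2] open mm 53.2
```

View pics/side7.png

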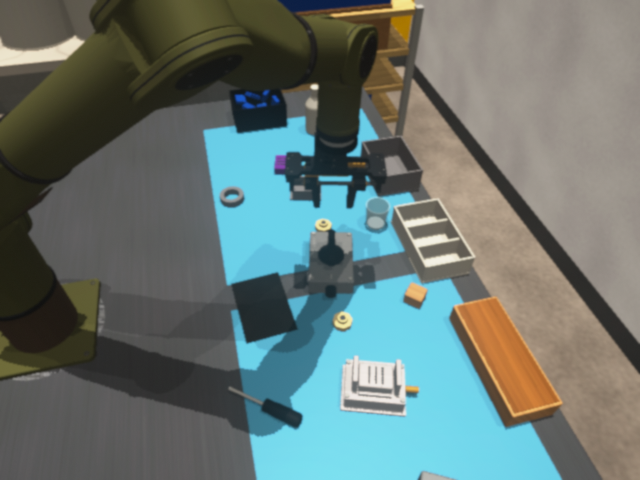

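The picture shows the cover in the pot (375,378), the handle along the box (331,245), the gripper clear and the loose things in place. Handing in.

```bash
python3 -c "
from plant import r
print(r.finish_job())"
```

```text
the job is handed in; nothing more can be done
None
```

I moved the cover from its holder to the mat, took it again across its width, and lowered it between the pot's cheeks. I pressed it until it stopped dead at about 22 N, then turned the isolator handle about 90° clockwise to on. The job was handed in just under 27 s into the 72 s allowed.

The last checks showed:
- **Cover:** after release its underside was at about 40.2 mm against the 40 mm rim, about 1 mm off the pot's centre and level. After the handle turn its height was unchanged in both fixed cameras.
- **Seal:** I did not measure it directly. I inferred it from the cover's height and from the cover stopping dead there.
- **Handle:** the bar lies parallel to the box's long side, both at 74.9° in the wrist camera.
- **Loose things:** the block, pucks and beaker measured within about 1 mm of where they started, except one less reliable fit that differed by a few millimetres in one view. I checked the tape and screwdriver only by eye in the last picture; they look unmoved.
- **Gripper:** it was clear of everything at the end.

**Camera disagreement:** the two fixed cameras differed by about 3 mm in y and 2 mm in height, which is roughly the stated calibration error, so I relied on the wrist camera for the fits.

**Arm position errors:** the arm ended up to about 4 mm from where I sent it when it regrasped the cover. I measured that offset over the pot and corrected it before lowering.

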